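# Scrape the crispbread scraps off the board into the tray

### The arm

A 6-joint arm with a two-finger parallel gripper is mounted at the origin on the work surface. World frame = base frame: x ahead of the robot, y to its left, z up, the work surface at z = 0. Lengths are in m, angles in degrees, forces in N, time in s.
With the tool pointing down it reaches from about 0.3 to 0.75 m from the base axis. Payload 8.5 kg.
Tool frame: the origin (TCP) lies on the centre line of the jaws, within the pads' length; the fingertips stand 14 mm ahead of it and the grasp point (between the pads) lies 5 mm behind it; z points along the fingers, x is the direction in which the jaws open and shut, and the axes are right-handed (so a half turn about z gives the same grasp; the last joint's range is limited). The gripper opens to 85 mm and grips with 20 to 120 N. Pads are 22 mm wide; open, the fingers measure 114 mm over their backs; the gripper's body (76 mm by 85 mm) begins 54 mm behind the grasp point. The pads swing forward as they close: fully open they stand 13 mm farther back than shut.
Start: joints at [-89.284, 21.807, 74.336, -0, 83.858, -12.336], TCP at [0.124, -0.536, 0.245] pointing down, gripper open.
Joint ranges: [-178.18, 178.18], [-50.72, 133.34], [12.68, 142.11], [-81.47, 261.47], [9.98, 163.14], [-165.26, 165.26]. Speed limits (degrees/s): [136.94, 136.94, 180, 180, 180, 180].

### API

Orientations are given as a 3x3 rotation matrix whose columns are the frame's x, y, z axes.
In Python, from rig import * gives the robot as it stands.
- The arm moves only by the shell command python3 -m crank 'ROWS' [FORCE]. ROWS is JSON, one flat list of numbers, 7 for each row, row after row: the turn, a rotation vector about the world's x, y, z in rad, then the shift along the world's x, y, z in m, then the opening in per cent of the stroke, from 0 (shut) to 100 (fully open). A call has 1 to 20 rows; each row shifts and turns the commanded pose from where the row before left it; what a row does not reach is not made up. A row lasts 1/10 s, in which the tool goes at most 50 mm and 8.59 degrees, less where a joint would pass 70% of its speed; a pose out of reach is approached as far as the arm can. A call is refused whole if a number of a shift passes 0.05 or a number of a turn 0.15, either way. A call with a gripper value outside its range is refused whole. The fingers move at their own pace and stop on an object; FORCE is the grip in N (left out, the last holds). Time passes only in rows, so rows that do not move let the fingers close. It gives the time, the measured TCP pose, the force and the opening at its end, in the units of the state.
- observe(): the state, without advancing time (a new reading comes with each control period).
- get_image(name): name is "side" or "top" or "wrist"; returns a dict with "frame" (400x640x3 uint8, red, green, blue), "fov_y" (degrees; the focal length in pixels is half the picture's height over the tangent of half this angle, whatever the lens; pixels are square), "cx", "cy" (the principal point, pixels), "k1" (the pictures are not rectified: a ray, as slopes to the right and down, at radius r is drawn at 1 + k1 r^2 times it, then the intrinsics apply), "world_to_cam" (4x4, takes a point from world to camera coordinates). Camera axes: x right, y up, looking along -z (the intrinsics and any distortion apply to the point x, -y, -z); pixel columns grow to the right and rows downward; lengths in m; the calibration is good to about 2 mm. A picture is of the moment at which its call begins. There is no depth.
- close_job(): hands the job in, once; it reports no verdict.
The state is a dict: "time_s": time; "q": joint angles; "qvel": joint speeds; "joint_efforts": joint torques, N m; "position": TCP position; "tool_rot": TCP orientation; "ft_force": force on the tool from outside, world axes, zero at the start; "wrist_torque": the same for the moment, N m; "grip_width": finger opening in m.
Only numpy, scipy, OpenCV 4.12 (cv2) and the standard library are available. Lean on these libraries where they do the work, as an engineer would, in place of code of your own. Each camera call takes 0.05 s, during which the arm holds its last target. There are 200 camera calls.

### The job

Slide the scrap tray along the counter until it sits snug against the side of the wooden board. Then pull the bench scraper up out of its holder and use its blade, never the gripper itself, to sweep all four pieces of broken crispbread off the board into the tray. Finally put the scraper back upright in its holder, fully down, with the tray still against the board; do not lift or tip the tray, and leave everything else on the counter where it stands.

Things in the scene. Friction and masses are not known exactly. Their poses are not given: they have to be found in the camera images.
- board: fixed wooden chopping block, 200 mm (its x) by 260 mm (its y), 52 mm high; origin at the centre of its underside on the counter. The tray and the scraper holder stand beyond its two y sides, either one on either side
- tray: loose open aluminium scrap tray, 240 mm (its x) by 150 mm (its y), 40 mm high, walls 4 mm, about 0.5 kg; origin at the centre of its underside. It starts 30 to 80 mm short of the board's side, its long side roughly along the board's; snug means this long side touches the board's side (centre 205 mm from the board's centre along the board's y)
- holder: fixed dark steel upright slot holder for the scraper: outside 160 mm (its x) by 30 mm (its y) by 85 mm high, on a 190 by 70 by 5 mm foot; the slot, open at the top, is 150 by 20 mm inside. Origin at the centre of its underside
- scraper: bench scraper, 0.25 kg: a steel blade 130 mm wide (its x), 4 mm thick (its y), 75 mm high, under a dark wooden handle block 120 mm (x) by 28 mm (y) by 44 mm high; 119 mm high overall. Origin at the middle of the blade's lower edge, z up to the handle. It stands in the holder's slot, blade down, the handle's underside resting on the slot's rim (origin then 10 mm above the counter)
- scraper_grip (a point): grip point inside the scraper's handle: 100 mm above the blade's lower edge, 25 mm above the handle's underside, 19 mm below its top; 110 mm above the counter when fully home in the holder. Its axes are the scraper's
- chip1: piece of broken crispbread, brown, stepped, about 60 by 37 mm, 10 mm thick, lying on the board; origin at the centre of its underside, z up
- chip2: piece of broken crispbread, brown, stubby, about 60 by 36 mm, 10 mm thick, lying on the board; origin at the centre of its underside, z up
- chip3: piece of broken crispbread, brown, jagged, about 63 by 35 mm, 10 mm thick, lying on the board; origin at the centre of its underside, z up
- chip4: piece of broken crispbread, brown, oblong, 60 by 32 mm, 10 mm thick, lying on the board; origin at the centre of its underside, z up
- jar: bystander: glass jar with steel cap, 64 mm across, 100 mm high; origin at the centre of its underside
- ramekin: bystander: white ceramic bowl, 76 mm across, 40 mm high; origin at the centre of its underside
- shaker: bystander: metal shaker can, 52 mm across, 85 mm high; origin at the centre of its underside
- spatula: bystander: black-handled spatula lying down, 180 mm long along its x; origin under its middle
Mind the look-alikes: they are no part of the job. What is shaped like the scraper but turquoise or yellow is not meant. What is shaped like the chip2 but blue or white is not meant.

How it is judged:
By the outcome, as a careful person would: the job done as asked, in the order asked, and still so for the second after the job is handed in, with the robot touching nothing.
It also fails if it takes over 69 s, if anything falls off the work surface, if the arm or the gripper's body presses on something with over 40 N, if the wrist force passes 120 N, or if a joint passes its speed limit or range.

## Working session

There is one attempt and no reset: what is moved stays moved. The work goes in short steps, Python scripts to look and compute and a shell command to move; the robot and the scene stay as the last step left them, time stands still between calls to the robot, and variables do not carry over. Pictures are saved under pics/ and viewed, about 8 in all and at most 12, crops included, and the job is handed in when it is done.

```bash
mkdir -p pics; ls; cat > h.py <<'E'
from rig import *
import numpy as np, cv2
def ray(im,u,v):
    f=200/np.tan(np.radians(im["fov_y"]/2)); 
    K=np.array([[f,0,im["cx"]],[0,f,im["cy"]],[0,0,1]])
    d=np.array([(u-im["cx"])/f,(v-im["cy"])/f]); s=d.copy()
    for _ in range(20): s=d/(1+im["k1"]*(s@s))
    M=np.array(im["world_to_cam"]); R=M[:3,:3]; 
    return -R.T@M[:3,3], R.T@np.array([s[0],-s[1],-1.])
def hit(im,u,v,z):
    o,d=ray(im,u,v); return o+d*(z-o[2])/d[2]
def proj(im,p):
    M=np.array(im["world_to_cam"]); c=M[:3,:3]@np.array(p)+M[:3,3]
    s=np.array([c[0],-c[1]])/-c[2]; f=200/np.tan(np.radians(im["fov_y"]/2))
    s=s*(1+im["k1"]*(s@s)); return s*f+[im["cx"],im["cy"]]
def save(n,fn):
    im=get_image(n); cv2.imwrite("pics/"+fn,im["frame"][:,:,::-1]); return im
E
python3 - <<'E'
from h import *
for n in("top","side"):
    im=save(n,n+"1.png"); print(n,im["fov_y"],im["k1"],ray(im,320,200))
print(observe()["position"],observe()["tool_rot"],observe()["time_s"])
E
```

```text
pics
top 43.526408702299584 0.05595068242713868 (array([0.35137411, 0.10139384, 1.30659324]), array([ 0.17227537,  0.00537908, -0.98503983]))
side 53.02008694851561 -0.011397561843190015 (array([0.15769155, 0.70150365, 0.96965292]), array([ 0.3688506 , -0.53957996, -0.75705392]))
[ 0.12420467 -0.5355557   0.24478862] [[ 2.25814509e-01 -9.74170317e-01  1.24138901e-05]
 [-9.74169503e-01 -2.25814304e-01  1.29604427e-03]
 [-1.25976462e-03 -3.04758834e-04 -9.99999160e-01]] 0.1
```

View pics/top1.png

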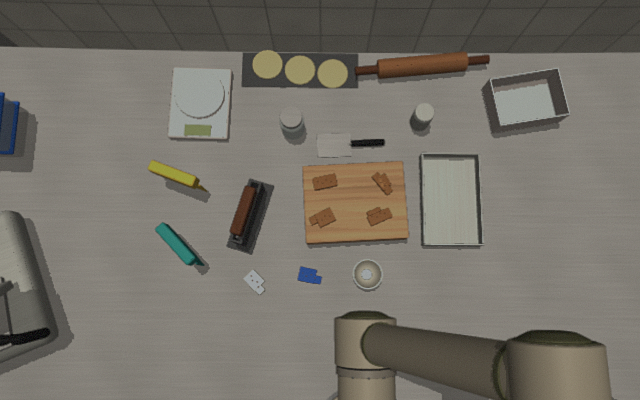

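View pics/side1.png

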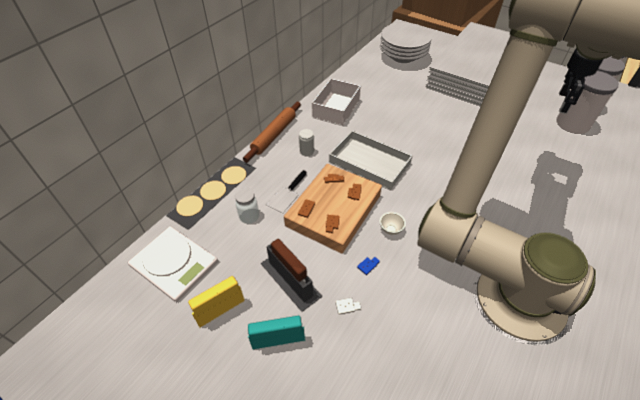

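The top view shows the board around (355,202), the tray to its right (450,200, the −y side), and the holder with the brown scraper on the left at (250,213). The chips are at (325,182), (382,183), (322,217) and (379,215). The side view agrees. Next I measure them.

```bash
python3 - <<'E'
from h import *
im=get_image("top"); F=im["frame"]; hsv=cv2.cvtColor(F,cv2.COLOR_RGB2HSV)
for p in [(345,225),(325,182),(244,210),(450,200),(421,200),(258,200)]: print(p,hsv[p[1],p[0]])
def blobs(mask,z,amin,box):
    m=np.zeros_like(mask); x0,y0,x1,y1=box; m[y0:y1,x0:x1]=mask[y0:y1,x0:x1]
    cs,_=cv2.findContours(m,cv2.RETR_EXTERNAL,cv2.CHAIN_APPROX_NONE); out=[]
    for c in cs:
        if cv2.contourArea(c)<amin: continue
        P=np.array([hit(im,*q,z)[:2] for q in c[:,0].astype(float)],np.float32)*1000
        (cx,cy),(w,h),a=cv2.minAreaRect(P); b=cv2.boxPoints(((cx,cy),(w,h),a))
        print(" c",np.round([cx,cy]),"wh",np.round([w,h],1),"a",round(a,1),"box",b.round().tolist())
H,S,V=cv2.split(hsv)
print("board");blobs(((S>70)&(H<25)).astype(np.uint8),.052,1500,(290,150,418,255))
print("chips");blobs(((S>70)&(H<14)&(V<135)).astype(np.uint8),.062,80,(306,166,404,240))
print("handle");blobs(((S>90)&(H<14)).astype(np.uint8),.129,80,(220,170,285,260))
print("holder");blobs(((V<85)).astype(np.uint8),.005,80,(220,170,285,260))
big=cv2.resize(F[145:260,215:495],None,fx=2.85,fy=2.85,interpolation=cv2.INTER_CUBIC)
cv2.imwrite("pics/crop.png",big[:,:,::-1])
for n,q in dict(jar=(291,116,.1),shaker=(424,108,.085),ramekin=(368,274,.04),spatR=(384,142,.01),spatL=(318,146,.0),trayTL=(421,154,.04),trayTR=(478,153,.04),trayBL=(422,246,.04),trayBR=(481,245,.04)).items(): print(n,hit(im,*q).round(3))
E
```

```text
(345, 225) [ 16 111 152]
(325, 182) [ 14 148 124]
(244, 210) [ 10 135  85]
(450, 200) [ 33  18 156]
(421, 200) [20 14 53]
(258, 200) [150  55  23]
board
 c [567.  21.] wh [202.6 258.3] a 3.7 box [[458.0, 143.0], [475.0, -115.0], [677.0, -102.0], [660.0, 156.0]]
chips
 c [534. -38.] wh [35.7 57.7] a 25.8 box [[505.0, -20.0], [530.0, -71.0], [562.0, -56.0], [537.0, -4.0]]
 c [523. 103.] wh [35.  57.2] a 27.4 box [[494.0, 120.0], [520.0, 69.0], [551.0, 85.0], [525.0, 136.0]]
 c [616.  97.] wh [32.6 57.4] a 14.1 box [[593.0, 121.0], [607.0, 65.0], [639.0, 73.0], [625.0, 129.0]]
 c [617. -52.] wh [59.5 30.5] a 38.6 box [[584.0, -58.0], [603.0, -82.0], [650.0, -45.0], [630.0, -21.0]]
handle
 c [532. 289.] wh [ 30.6 121.2] a 73.3 box [[469.0, 292.0], [585.0, 257.0], [594.0, 287.0], [478.0, 321.0]]
holder
 c [536. 293.] wh [ 74.8 189.8] a 73.5 box [[434.0, 285.0], [616.0, 231.0], [638.0, 302.0], [456.0, 356.0]]
jar [0.776 0.184 0.1  ]
shaker [ 0.806 -0.154  0.085]
ramekin [ 0.387 -0.014  0.04 ]
spatR [ 0.738 -0.061  0.01 ]
spatL [0.728 0.116 0.   ]
trayTL [ 0.697 -0.153  0.04 ]
trayTR [ 0.701 -0.3    0.04 ]
trayBL [ 0.458 -0.15   0.04 ]
trayBR [ 0.463 -0.297  0.04 ]
```

View pics/crop.png

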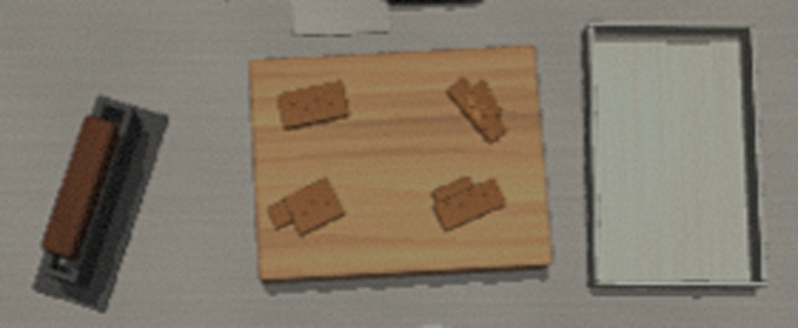

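```bash
python3 -m crank '[0,0,0.1174,0.038,0.0155,-0.012,100, 0,0,0.1174,0.038,0.0155,-0.012,100, 0,0,0.1174,0.038,0.0155,-0.012,100, 0,0,0.1174,0.038,0.0155,-0.012,100, 0,0,0.1174,0.038,0.0155,-0.012,100, 0,0,0.1174,0.038,0.0155,-0.012,100, 0,0,0.1174,0.038,0.0155,-0.012,100, 0,0,0.1174,0.038,0.0155,-0.012,100, 0,0,0.1174,0.038,0.0155,-0.012,100, 0,0,0.1174,0.038,0.0155,-0.012,100, 0,0,0.1174,0.038,0.0155,-0.012,100, 0,0,0.1174,0.038,0.0155,-0.012,100, 0,0,0,0,0,0,100]'
```

```text
time_s: 1.45
position: [0.5832, -0.3465, 0.0986]
tool_rot: [[0.997, 0.073, -0.002], [0.073, -0.997, 0.003], [-0.001, -0.003, -1.0]]
ft_force: [-1.1, -0.1, -0.2]
grip_width: 0.085
```

```bash
python3 -m crank '[0,0,-0.007,0,-0.004,-0.026,100, 0,0,0,0,0,-0.026,100, 0,0,0,0,0,-0.024,100, 0,0,0,0,0,0,100, 0,0,0,0,0.010,0,100, 0,0,0,0,0.010,0,100, 0,0,0,0,0.010,0,100, 0,0,0,-0.001,0.010,0,100, 0,0,0,-0.001,0.010,0,100, 0,0,0,0,0.005,0,100, 0,0,0,-0.001,0.005,0,100, 0,0,0,0,0.005,0,100,0,0,0,0,0,0,100]'
python3 - <<'E'
from h import *
im=get_image("top"); big=cv2.resize(im["frame"][140:260,290:500],None,fx=3.5,fy=3.5,interpolation=cv2.INTER_CUBIC)
cv2.imwrite("pics/p4.png",big[:,:,::-1])
E
```

```text
time_s: 2.75
position: [0.5774, -0.2887, 0.0259]
tool_rot: [[0.998, 0.059, 0.001], [0.059, -0.998, -0.001], [0.001, 0.001, -1.0]]
ft_force: [-0.3, -2.2, 1.1]
grip_width: 0.0853
```

View pics/p4.png

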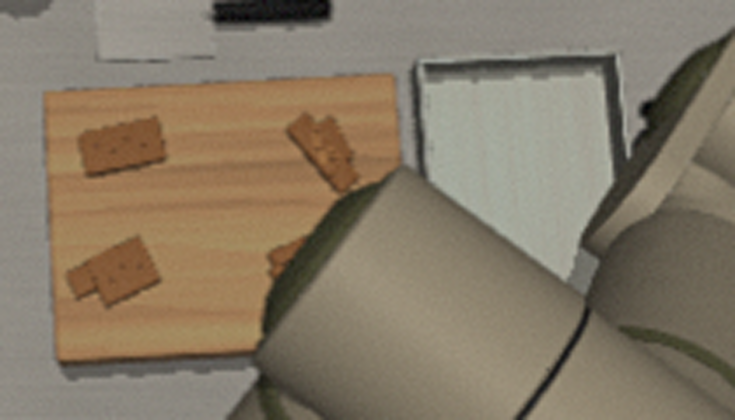

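The tray is moving and parallel to the board. Its left edge is at crop x≈415 against the board's 398, so about 12–15 mm is left.

```bash
python3 -m crank '[0,0,0.005,0,0.004,0,100, 0,0,0,0,0.003,0,100, 0,0,0,0,0.002,0,100,0,0,0,0,0,0,100]' | grep -E "pos|force"; python3 -m crank '[0,0,0,0,0.002,0,100, 0,0,0,0,0,0,100]'| grep -E "pos|force"
```

```text
position: [0.5773, -0.2801, 0.0255]
ft_force: [0.7, -4.6, 4.2]
position: [0.5772, -0.2782, 0.0255]
ft_force: [-0.9, -5.4, 3.4]
```

```bash
python3 -m crank '[0,0,0,0,0.002,0,100, 0,0,0,0,0,0,100]'| grep -E "pos|force";  python3 -m crank '[0,0,0,0,0.001,0,100, 0,0,0,0,0,0,100]'| grep -E "pos|force|rot"
```

```text
position: [0.5772, -0.2761, 0.0255]
ft_force: [-0.2, -4.0, 3.8]
position: [0.5772, -0.2752, 0.0255]
tool_rot: [[0.998, 0.064, 0.0], [0.064, -0.998, -0.001], [0.0, 0.001, -1.0]]
ft_force: [-1.1, -5.4, 3.3]
```

```bash
for i in 1 2 3; do python3 -m crank '[0,0,0,0,0.0015,0,100, 0,0,0,0,0,0,100]'| grep -E "pos|force"; done
```

```text
position: [0.5772, -0.2736, 0.0254]
ft_force: [0.4, -4.4, 3.6]
position: [0.5772, -0.2721, 0.0255]
ft_force: [-0.2, -5.4, 4.1]
position: [0.5772, -0.2706, 0.0254]
ft_force: [-0.4, -5.0, 4.1]
```

```bash
for i in 1 2 3 ; do python3 -m crank '[0,0,0,0,0.001,0,100, 0,0,0,0,0,0,100]'| grep -E "pos|force"; done
```

```text
position: [0.5773, -0.2701, 0.0255]
ft_force: [1.1, -6.8, 4.3]
position: [0.5773, -0.27, 0.0255]
ft_force: [-0.2, -10.9, 0.8]
position: [0.5773, -0.27, 0.0255]
ft_force: [0.9, -15.5, 1.8]
```

```bash
python3 -m crank '[0,0,0,0,-0.010,0,100, 0,0,0,0,-0.020,0,100, 0,0,0,0,0,0.045,100, 0,0,0,0,0,0.045,100, 0,0,0,0,0,0.045,100, 0,0,0,0,0,0.04,100, 0,0,0.1,-0.003,0.043,0,100, 0,0,0.1,-0.003,0.043,0,100, 0,0,0.1,-0.003,0.043,0,100, 0,0,0.1,-0.003,0.043,0,100, 0,0,0.1,-0.003,0.043,0,100, 0,0,0.1,-0.003,0.043,0,100, 0,0,0.1,-0.003,0.043,0,100, 0,0,0.1,-0.003,0.043,0,100, 0,0,0.1,-0.003,0.043,0,100, 0,0,0.1,-0.003,0.043,0,100, 0,0,0.1,-0.003,0.043,0,100, 0,0,0.1,-0.003,0.043,0,100, 0,0,0,-0.003,0.043,0,100, 0,0,0,0,0,0,100]'
python3 - <<'E'
from h import *
im=save("wrist","w1.png"); np.savez("w1.npz",**{k:v for k,v in im.items()}); t=get_image("top")
F=t["frame"];big=cv2.resize(F[140:260,290:500],None,fx=3.5,fy=3.5,interpolation=cv2.INTER_CUBIC)
a=cv2.resize(im["frame"],(640,400)); b=cv2.resize(F[140:260,340:500],(266,200))
a=a.copy(); a[:200,374:]=b
cv2.imwrite("pics/p5.png",a[:,:,::-1])
E
```

```text
time_s: 7.0
position: [0.5373, 0.2657, 0.1997]
tool_rot: [[0.297, 0.955, -0.002], [0.955, -0.297, 0.001], [0.001, -0.002, -1.0]]
ft_force: [-1.2, -1.1, 0.4]
grip_width: 0.085
```

View pics/p5.png

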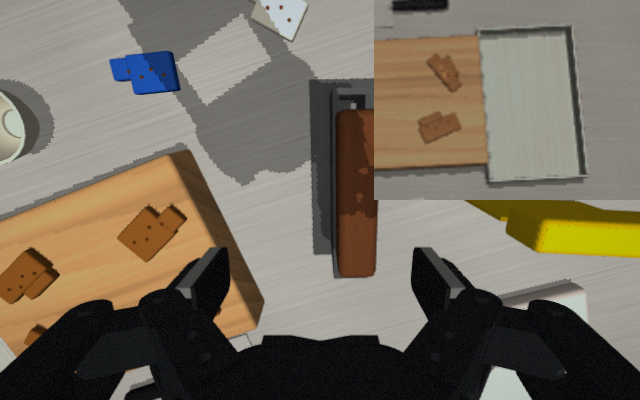

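The inset shows the tray touching the board along its whole side (inset x≈483). The wrist view shows the handle at about (356,193), aligned with the jaws. I measure it closely from the wrist view.

```bash
python3 - <<'E'
from h import *
im=dict(np.load("w1.npz")); F=im["frame"]; H,S,V=cv2.split(cv2.cvtColor(F,cv2.COLOR_RGB2HSV))
m=((S>90)&((H<14)|(H>174))).astype(np.uint8); m[:,:325]=0;m[:90]=0;m[290:]=0;m[:,390:]=0
cs,_=cv2.findContours(m,cv2.RETR_EXTERNAL,cv2.CHAIN_APPROX_NONE); c=max(cs,key=cv2.contourArea)
print(cv2.boundingRect(c))
P=np.array([hit(im,*q,.129)[:2] for q in c[:,0].astype(float)],np.float32)*1000
r=cv2.minAreaRect(P); print(r,cv2.boxPoints(r).tolist())
o=observe(); R=np.array(o["tool_rot"]); print(np.degrees(np.arctan2(R[1,0],R[0,0])))
print(((np.array([*r[0],0])/1000-o["position"])))
E
```

```text
(335, 108, 45, 169)
((531.892333984375, 292.32232666015625), (28.137216567993164, 116.72541809082031), 73.87603759765625) [[471.9183654785156, 295.0154113769531], [584.0521240234375, 262.5988464355469], [591.8663330078125, 289.6292419433594], [479.7325439453125, 322.0458068847656]]
72.49130564765395
[-0.00623991  0.03036629 -0.19971859]
```

```bash
python3 -m crank '[0,0,0.021,-0.006,0.030,-0.03,100, 0,0,0,0,0,0,100, 0,0,0,0,0,0,100, 0,0,0,0,0,0,100]'; python3 -c "
from h import *
o=observe();print(o['position'],o['ft_force'])"
```

```text
time_s: 7.5
position: [0.5331, 0.2905, 0.1711]
tool_rot: [[0.284, 0.959, 0.001], [0.959, -0.284, 0.0], [0.0, 0.001, -1.0]]
ft_force: [-1.1, -0.7, -0.3]
grip_width: 0.0854
[0.53305002 0.29045056 0.1711305 ] [-1.12266803 -0.66197576 -0.25665588]
```

```bash
python3 -m crank '[0,0,0,-0.001,0.0015,-0.025,100, 0,0,0,0,0,-0.025,100, 0,0,0,0,0,-0.013,100, 0,0,0,0,0,0,100, 0,0,0,0,0,0,35, 0,0,0,0,0,0,20, 0,0,0,0,0,0,10, 0,0,0,0,0,0,5, 0,0,0,0,0,0,5, 0,0,0,0,0,0,5, 0,0,0,0,0,0,5]' 80
```

```text
time_s: 8.6
position: [0.5316, 0.2935, 0.1082]
tool_rot: [[0.282, 0.959, 0.002], [0.959, -0.282, 0.001], [0.001, 0.001, -1.0]]
ft_force: [-0.8, 0.5, 5.9]
grip_width: 0.027
```

```bash
python3 -m crank '[0,0,0,0,0,0.01,0, 0,0,0,0,0,0.015,0, 0,0,0,0,0,0.02,0, 0,0,0,0,0,0.02,0, 0,0,0,0,0,0.02,0, 0,0,0,0,0,0.02,0, 0,0,0,0,0,0.02,0, 0,0,0,0,0,0.02,0,0,0,0,0,0,0,0,0,0,0,0,0,0,0]'; python3 - <<'E'
from h import *
im=get_image("side"); big=cv2.resize(im["frame"][130:330,200:420],None,fx=2.9,fy=2.9); cv2.imwrite("pics/p6.png",big[:,:,::-1])
E
```

```text
time_s: 9.6
position: [0.5309, 0.2931, 0.2517]
tool_rot: [[0.282, 0.959, -0.001], [0.959, -0.282, -0.0], [-0.001, -0.001, -1.0]]
ft_force: [0.1, -0.1, -3.1]
grip_width: 0.0273
```

View pics/p6.png

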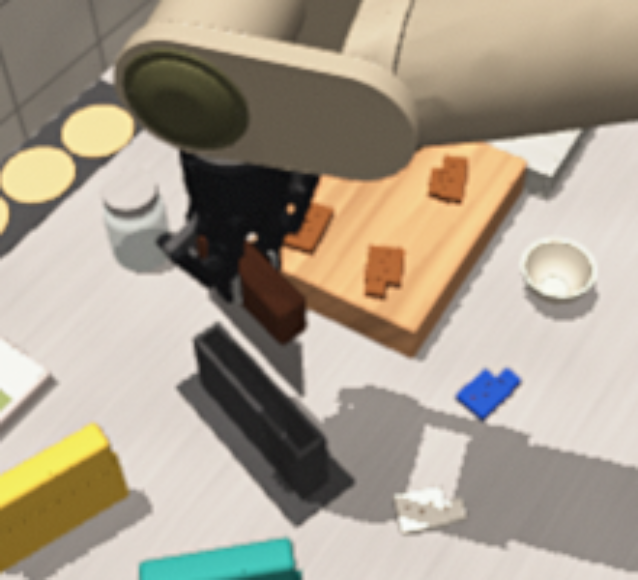

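The scraper is clear of the holder and upright in the jaws (crop ≈(270,290)). I now turn it parallel to the board and go to the far-x lane start.

```bash
python3 -m crank '[0,0,0.0585,0.0137,-0.0233,0,0, 0,0,0.0585,0.0137,-0.0233,0,0, 0,0,0.0585,0.0137,-0.0233,0,0, 0,0,0.0585,0.0137,-0.0233,0,0, 0,0,0.0585,0.0137,-0.0233,0,0, 0,0,0.0585,0.0137,-0.0233,0,0, 0,0,0,0,0,-0.035,0, 0,0,0,0,0,-0.03,0, 0,0,0,0,0,-0.02,0, 0,0,0,0,0,0,0, 0,0,0,0,0,0,0, 0,0,0,0,0,0,0]'; python3 - <<'E'
from h import *
im=get_image("side"); big=cv2.resize(im["frame"][130:280,220:420],None,fx=3.5,fy=3.5); cv2.imwrite("pics/p7.png",big[:,:,::-1])
o=observe();R=np.array(o["tool_rot"]);print(o["position"],np.degrees(np.arctan2(R[1,0],R[0,0])),o["ft_force"])
E
```

```text
time_s: 10.85
position: [0.6139, 0.1535, 0.1685]
tool_rot: [[-0.065, 0.998, 0.002], [0.998, 0.065, 0.0], [-0.0, 0.002, -1.0]]
ft_force: [-0.2, 0.2, -2.9]
grip_width: 0.0271
[0.6138575  0.15350429 0.1685968 ] 93.73249032931534 [ 1.00013409 -0.21829307 -2.57589145]
```

View pics/p7.png

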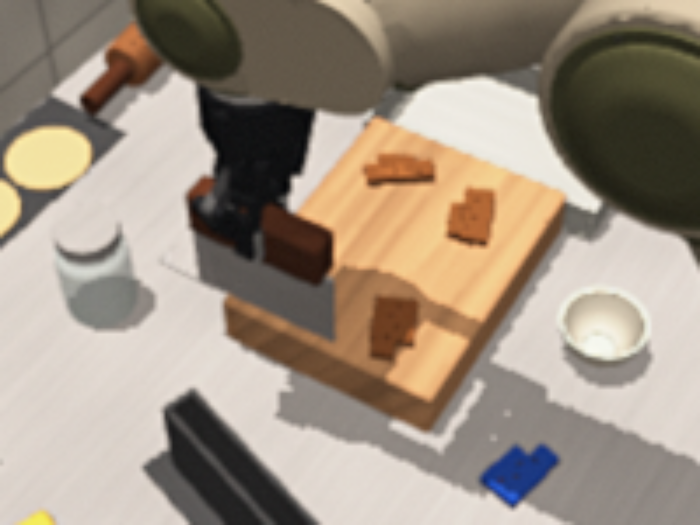

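The blade hovers about 15 mm above the board edge in the far lane, with chip C hidden behind it and the jar clear. I lower it and sweep.

```bash
python3 -m crank '[0,0,0,0,0,-0.008,0, 0,0,0,0,0,-0.007,0, 0,0,0,0,0,0,0]' | grep -E "pos|force" ; python3 -m crank '[0,0,0,0.0008,-0.012,0,0, 0,0,0,0.0008,-0.012,0,0, 0,0,0,0.0008,-0.012,0,0, 0,0,0,0.0008,-0.012,0,0, 0,0,0,0.0008,-0.012,0,0, 0,0,0,0.0008,-0.012,0,0, 0,0,0,0.0008,-0.012,0,0, 0,0,0,0.0008,-0.012,0,0, 0,0,0,0.0008,-0.012,0,0, 0,0,0,0.0008,-0.012,0,0, 0,0,0,0.0008,-0.012,0,0, 0,0,0,0.0008,-0.012,0,0]'; python3 - <<'E'
from h import *
im=get_image("side"); big=cv2.resize(im["frame"][110:260,240:440],None,fx=3.5,fy=3.5); cv2.imwrite("pics/p8.png",big[:,:,::-1])
E
```

```text
position: [0.6128, 0.1534, 0.151]
ft_force: [0.5, -0.9, -2.5]
time_s: 12.4
position: [0.623, 0.0084, 0.1523]
tool_rot: [[-0.065, 0.998, -0.0], [0.998, 0.065, -0.0], [-0.0, -0.0, -1.0]]
ft_force: [-0.3, 0.6, -1.7]
grip_width: 0.027
```

View pics/p8.png

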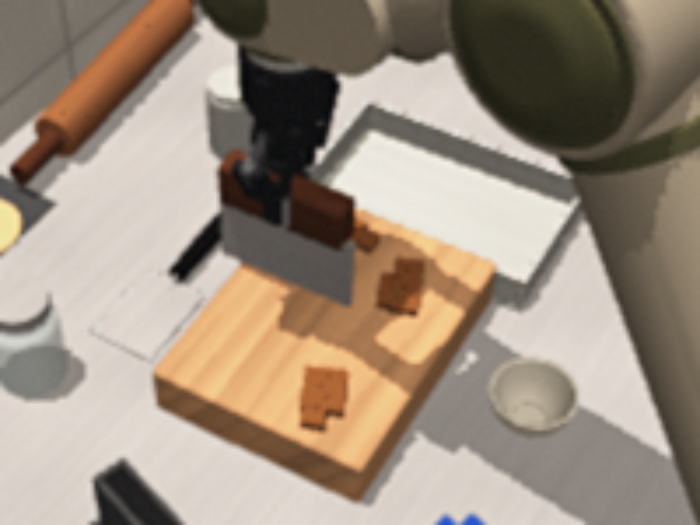

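The far-lane chip C is being carried along, with nothing left behind the blade. The near chips are untouched. I continue off the edge.

```bash
python3 -m crank '[0,0,0,0.0008,-0.012,0,0, 0,0,0,0.0008,-0.012,0,0, 0,0,0,0.0008,-0.012,0,0, 0,0,0,0.0008,-0.012,0,0, 0,0,0,0.0008,-0.012,0,0, 0,0,0,0.0008,-0.012,0,0, 0,0,0,0.0008,-0.012,0,0, 0,0,0,0.0008,-0.012,0,0, 0,0,0,0.0008,-0.012,0,0, 0,0,0,0.0008,-0.012,0,0, 0,0,0,0.0008,-0.012,0,0, 0,0,0,0,0,0,0, 0,0,0,0,0,0,0, 0,0,0,0,0,0,0]'; python3 - <<'E'
from h import *
im=get_image("side"); big=cv2.resize(im["frame"][110:260,240:440],None,fx=3.5,fy=3.5); cv2.imwrite("pics/p9.png",big[:,:,::-1])
E
```

```text
time_s: 13.85
position: [0.6315, -0.1222, 0.1519]
tool_rot: [[-0.065, 0.998, -0.001], [0.998, 0.065, 0.0], [0.0, -0.001, -1.0]]
ft_force: [0.2, -0.2, -2.9]
grip_width: 0.027
```

View pics/p9.png

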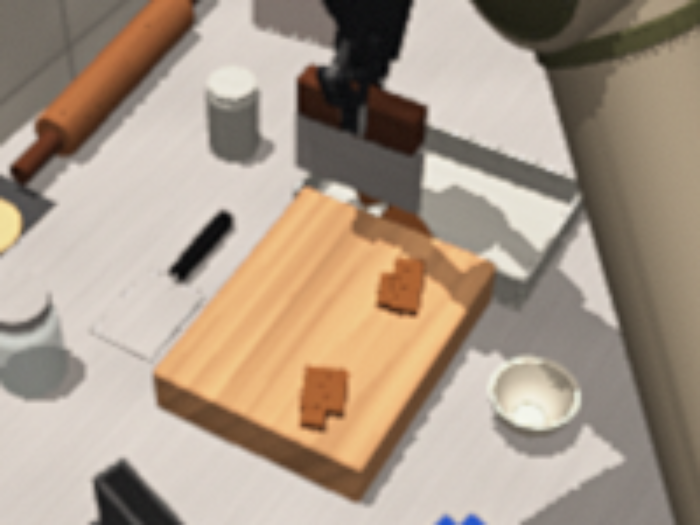

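The far lane is clear, and brown shows inside the tray at the blade's foot. I lift and go to the near lane.

```bash
python3 -m crank '[0,0,0,0,0,0.025,0, 0,0,0,0,0,0.025,0, 0,0,0,-0.0137,0.0302,0,0, 0,0,0,-0.0137,0.0302,0,0, 0,0,0,-0.0137,0.0302,0,0, 0,0,0,-0.0137,0.0302,0,0, 0,0,0,-0.0137,0.0302,0,0, 0,0,0,-0.0137,0.0302,0,0, 0,0,0,-0.0137,0.0302,0,0, 0,0,0,-0.0137,0.0302,0,0, 0,0,0,-0.0137,0.0302,0,0, 0,0,0,0,0,0,0, 0,0,0,0,0,-0.02,0, 0,0,0,0,0,-0.02,0,0,0,0,0,0,0,0,0,0,0,0,0,0,0]'
```

```text
time_s: 15.5
position: [0.5088, 0.1489, 0.1627]
tool_rot: [[-0.065, 0.998, -0.0], [0.998, 0.065, -0.0], [-0.0, -0.0, -1.0]]
ft_force: [0.0, -0.4, -2.0]
grip_width: 0.0268
```

Next: lower 10 mm and sweep the near lane. The travel is 280 mm, split over two calls.

```bash
python3 -m crank '[0,0,0,0,0,-0.010,0, 0,0,0,0,0,0,0, 0,0,0,0.0008,-0.012,0,0, 0,0,0,0.0008,-0.012,0,0, 0,0,0,0.0008,-0.012,0,0, 0,0,0,0.0008,-0.012,0,0, 0,0,0,0.0008,-0.012,0,0, 0,0,0,0.0008,-0.012,0,0, 0,0,0,0.0008,-0.012,0,0, 0,0,0,0.0008,-0.012,0,0, 0,0,0,0.0008,-0.012,0,0, 0,0,0,0.0008,-0.012,0,0, 0,0,0,0.0008,-0.012,0,0]' | grep -E "pos|force" ; python3 -m crank '[0,0,0,0.0008,-0.012,0,0, 0,0,0,0.0008,-0.012,0,0, 0,0,0,0.0008,-0.012,0,0, 0,0,0,0.0008,-0.012,0,0, 0,0,0,0.0008,-0.012,0,0, 0,0,0,0.0008,-0.012,0,0, 0,0,0,0.0008,-0.012,0,0, 0,0,0,0.0008,-0.012,0,0, 0,0,0,0.0008,-0.012,0,0, 0,0,0,0.0008,-0.012,0,0, 0,0,0,0.0008,-0.012,0,0, 0,0,0,0.0008,-0.012,0,0, 0,0,0,0,0,0,0, 0,0,0,0,0,0,0, 0,0,0,0,0,0.03,0, 0,0,0,0,0,0.04,0, 0,0,0,0,0,0.03,0]'; python3 - <<'E'
from h import *
im=get_image("side"); t=get_image("top")
a=cv2.resize(im["frame"][110:260,240:440],None,fx=2,fy=2,interpolation=cv2.INTER_CUBIC); b=cv2.resize(t["frame"][130:280,300:500],None,fx=2,fy=2,interpolation=cv2.INTER_CUBIC)
cv2.imwrite("pics/p10.png",np.hstack([a,b])[:,:,::-1])
E
```

```text
position: [0.5174, 0.0162, 0.1523]
ft_force: [-1.0, 0.7, -0.4]
time_s: 18.5
position: [0.527, -0.1261, 0.2545]
tool_rot: [[-0.066, 0.998, 0.001], [0.998, 0.066, -0.0], [-0.001, 0.001, -1.0]]
ft_force: [0.2, -1.1, -2.9]
grip_width: 0.0272
```

View pics/p10.png

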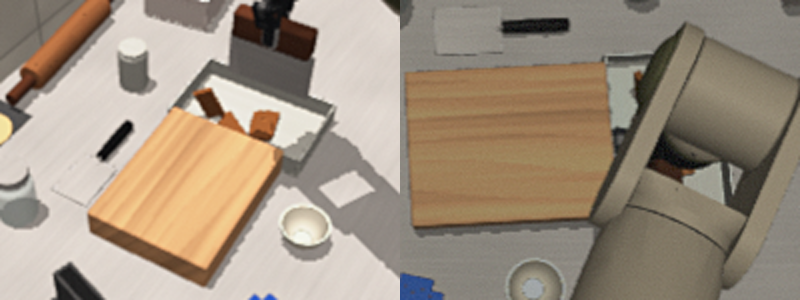

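The board is empty, the chips are in the tray, and the tray is still against the board (right panel, x≈607). Back to the holder.

```bash
python3 -m crank '[0,0,-0.0351,0.0004,0.042,0,0, 0,0,-0.0351,0.0004,0.042,0,0, 0,0,-0.0351,0.0004,0.042,0,0, 0,0,-0.0351,0.0004,0.042,0,0, 0,0,-0.0351,0.0004,0.042,0,0, 0,0,-0.0351,0.0004,0.042,0,0, 0,0,-0.0351,0.0004,0.042,0,0, 0,0,-0.0351,0.0004,0.042,0,0, 0,0,-0.0351,0.0004,0.042,0,0, 0,0,-0.0351,0.0004,0.042,0,0,0,0,0,0,0,0,0,0,0,0,0,0,0,0,0,0,0,0,0,0,0]'; python3 - <<'E'
from h import *
for i in range(4):
    get_image("top"); o=observe();R=np.array(o["tool_rot"]);print(o["position"].round(4),np.degrees(np.arctan2(R[1,0],R[0,0])))
E
```

```text
time_s: 19.9
position: [0.5307, 0.2925, 0.2515]
tool_rot: [[0.282, 0.959, -0.001], [0.959, -0.282, -0.001], [-0.001, -0.001, -1.0]]
ft_force: [0.2, -0.8, -1.8]
grip_width: 0.0272
[0.5309 0.2923 0.2519] 73.56029642341353
[0.531  0.2922 0.2521] 73.54451643278767
[0.531  0.2922 0.2522] 73.53732210900608
[0.5311 0.2923 0.2524] 73.54041330223873
```

```bash
python3 -m crank '[0,0,0,0,0.0007,-0.03,0, 0,0,0,0,0,-0.02,0, 0,0,0,0,0,-0.01,0, 0,0,0,0,0,-0.01,0, 0,0,0,0,0,-0.01,0, 0,0,0,0,0,-0.01,0,0,0,0,0,0,0,0]'|grep -E "pos|force"; python3 -m crank '[0,0,0,0,0,-0.01,0, 0,0,0,0,0,-0.01,0, 0,0,0,0,0,-0.01,0, 0,0,0,0,0,-0.01,0, 0,0,0,0,0,-0.005,0,0,0,0,0,0,0,0,0,0,0,0,0,0,0]'
```

```text
position: [0.5305, 0.2937, 0.1611]
ft_force: [-0.1, 0.7, -2.6]
time_s: 21.5
position: [0.5311, 0.294, 0.1175]
tool_rot: [[0.282, 0.959, 0.0], [0.959, -0.282, 0.0], [0.0, 0.0, -1.0]]
ft_force: [-0.4, -0.1, -2.7]
grip_width: 0.0267
```

```bash
python3 -m crank '[0,0,0,0,0,-0.004,0, 0,0,0,0,0,-0.003,0, 0,0,0,0,0,-0.002,0, 0,0,0,0,0,0,0, 0,0,0,0,0,0,0]'|grep -E "pos|force"; python3 -m crank '[0,0,0,0,0,-0.001,0,0,0,0,0,0,0,0]'|grep -E "pos|force"
```

```text
position: [0.5309, 0.2939, 0.1083]
ft_force: [-0.6, -0.7, -1.9]
position: [0.5309, 0.294, 0.1082]
ft_force: [-2.9, -1.5, 4.9]
```

Contact comes at the same height as the original grasp (0.108). Release and retreat straight up.

```bash
python3 -m crank '[0,0,0,0,0,0,40, 0,0,0,0,0,0,70, 0,0,0,0,0,0,100, 0,0,0,0,0,0,100, 0,0,0,0,0,0,100, 0,0,0,0,0,0.02,100, 0,0,0,0,0,0.03,100, 0,0,0,0,0,0.04,100, 0,0,0,0,0,0.04,100, 0,0,0,-0.04,0.0,0.02,100, 0,0,0,-0.04,0.0,0.02,100, 0,0,0,-0.04,0,0,100, 0,0,0,-0.04,0,0,100, 0,0,0,0,0,0,100, 0,0,0,0,0,0,100, 0,0,0,0,0,0,100]'; python3 - <<'E'
from h import *
im=get_image("side"); t=get_image("top")
a=cv2.resize(im["frame"][110:310,220:420],None,fx=2,fy=2,interpolation=cv2.INTER_CUBIC); b=cv2.resize(t["frame"][110:310,200:500],None,fx=1.33,fy=1.33,interpolation=cv2.INTER_CUBIC)
b=cv2.copyMakeBorder(b,0,400-b.shape[0],0,0,cv2.BORDER_CONSTANT)
cv2.imwrite("pics/p11.png",np.hstack([a,b])[:,:,::-1])
H,S,V=cv2.split(cv2.cvtColor(t["frame"],cv2.COLOR_RGB2HSV))
m=((S>90)&(H<14)).astype(np.uint8); m[:,285:]=0;m[:,:220]=0;m[:170]=0;m[260:]=0
cs,_=cv2.findContours(m,0,1)
if cs:
    c=max(cs,key=cv2.contourArea); print(cv2.minAreaRect(np.array([hit(t,*q,.129)[:2] for q in c[:,0].astype(float)],np.float32)*1000))
E
```

```text
time_s: 23.8
position: [0.3717, 0.294, 0.2773]
tool_rot: [[0.282, 0.959, 0.0], [0.959, -0.282, 0.0], [0.0, 0.0, -1.0]]
ft_force: [-0.4, -0.2, -0.6]
grip_width: 0.0854
((530.0567016601562, 288.8083190917969), (30.978910446166992, 122.69036102294922), 73.77262878417969)
```

View pics/p11.png

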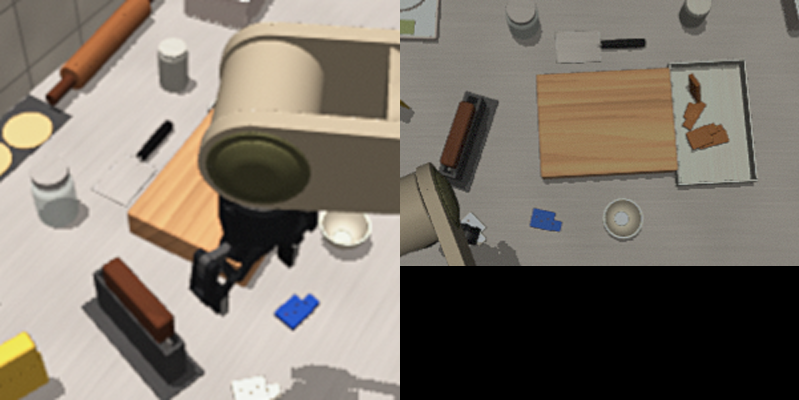

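The scraper stands in the holder where it started (530,289, against 532,289 before). The tray is snug. One last close look at the chips in the tray.

```bash
python3 - <<'E'
from h import *
t=get_image("top"); F=t["frame"]
a=cv2.resize(F[145:260,385:485],None,fx=5,fy=5,interpolation=cv2.INTER_CUBIC); cv2.imwrite("pics/p12.png",a[:,:,::-1])
H,S,V=cv2.split(cv2.cvtColor(F,cv2.COLOR_RGB2HSV))
m=((S>90)&(H<16)&(V<140)).astype(np.uint8); m[:,:408]=0;m[:,470:]=0;m[:150]=0;m[250:]=0
for c in cv2.findContours(m,0,1)[0]:
    if cv2.contourArea(c)>20:
        P=np.array([hit(t,*q,.012)[:2] for q in c[:,0].astype(float)],np.float32)*1000; print(cv2.contourArea(P),cv2.minAreaRect(P))
print(np.round([hit(t,*q,.04) for q in [(400+0,0)]][0]*0,1), observe()["ft_force"])
E
```

```text
4407.996302471962 ((594.4639892578125, -158.21298217773438), (149.71316528320312, 73.0212173461914), 25.3070125579834)
[ 0. -0.  0.] [0.29128507 0.96865871 0.80437026]
```

View pics/p12.png

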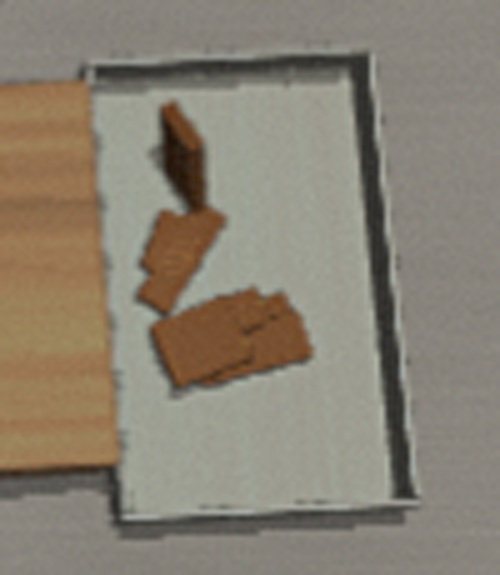

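All four pieces are in the tray: one on edge at (183,155), one flat at (180,260), and two overlapping around (232,335). The tray's side runs flush along the board. I'm handing it in.

```bash
python3 -c "
from rig import *
print(observe()['time_s']); print(close_job())"
```

```text
23.95
the job is handed in; nothing more can be done
None
```

The job is done and handed in at about 24 s of the 69 s allowed; no verdict was reported.

- **Tray:** I pushed it with the open fingers until it stopped against the board. The force rose to about 15 N with no further movement, at the position I had calculated for snug. The last picture shows it still flush along the board.
- **Chips:** I pulled the scraper out and swept the far lane, then the near lane, using only the blade. The last picture shows the board empty and all four pieces inside the tray. One stands on its edge and two overlap.
- **Scraper:** It is back upright in the holder. It touched down at the same height as when I first gripped it (0.108 m), and its handle is within about 2 mm of its starting position.
- **Robot and bystanders:** The gripper is open and clear of everything. The jar, ramekin, shaker and spatula look unmoved in the pictures; I did not measure them again.

No check failed. My last attempt to measure the chips separately merged them into one patch, so the count of four comes from looking at the picture.

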